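# Put the stapler away in the bench drawer

## Task

Put away the white stapler that lies by the two small drawer units: one of the two part-open drawers has a long empty lane beside a box cutter; pull that drawer out far enough, lay the stapler upright on its base in the lane, and push the drawer fully home. Leave the other drawer, the one with crosswise pockets, as it stands.

Things in the scene. Friction and masses are not known exactly. Their poses are not given: they have to be found in the camera images.
- stapler: white desk stapler, loose, 0.21 kg, 139 long (its y axis) x 36 wide (x) x 56 high (z), standing on its base; origin at the centre of its underside. The upper arm (34 wide, from z 29 to 56) does not swing and can be gripped across its width. (A similar one far off at the back of the bench is not meant.) It may lie in the drawer either way round.
- lane_unit: dark sheet-steel one-drawer bench unit, fixed to the bench, 210 deep (x) x 132 wide (y) x 84 high; origin at the centre of its underside, x axis pointing to its back, so its open front is at x = -105; its drawer slides out along -x. This is the one with the lengthwise lane; a banded stack of cards, 23 high, lies on its rear.
- lane_drawer (a joint): slide of that drawer in metres: 0 = fully home, 0.18 = stop, fully out; it starts part open and stays where it is left (friction 2 N). The lane drawer is to be opened and then shut.
- lane_drawer_front (a point): centre of the outer face of the lane drawer's grey front, 40 above the bench; moves with the drawer, axes as the unit's. The front is 10 thick (x 0 to +10 from here), 128 wide, and its top edge is 62 above the bench in the middle 46 mm (a finger notch) and 74 at the sides. With the drawer shut the front covers the edges of the unit's opening.
- lane_floor (a point): point on the floor of the empty wide lane, at the middle of its length and width, 10 above the bench; moves with the drawer, axes as the unit's. The lane is 179 long (x -90 to +89) and 64 wide (y -32 to +32); its side walls and the divider are 20 high above the floor, 3 thick. The narrow lane at its -y side, 45 wide, holds a box cutter fixed there. The unit's roof is 71 above this floor.
- pocket_unit: dark sheet-steel one-drawer bench unit, fixed to the bench, 210 deep (x) x 132 wide (y) x 84 high; origin at the centre of its underside, x axis pointing to its back, so its open front is at x = -105; its drawer slides out along -x. Same size; its drawer has two crosswise dividers and a roll of black tape in the front pocket; a roll of masking tape lies on its rear.
- pocket_drawer (a joint): slide of that drawer in metres: 0 = fully home, 0.18 = stop, fully out; it starts part open and stays where it is left (friction 2 N). To be left as it is.
- pocket_drawer_front (a point): centre of the outer face of the pocket drawer's front, 40 above the bench; the front has the same shape as the other.

How it is judged (in metres and radians):
On the way:
1. the stapler stands on its base in the lane of the open drawer, let go (z of stapler in the frame of lane_floor between -0.005 and 0.006 m and y of stapler in the frame of lane_floor between -0.03 and 0.03 m and x of stapler in the frame of lane_floor between -0.045 and 0.045 m and angle between stapler's own z axis and vertical below 0.12 rad and value of joint lane_drawer above 0.1 m and contact force between the fingers and stapler below 0.1 N), for 0.2 s.
At the end, for the whole second after the job is handed in: The lane drawer is fully home (within 5 mm) with the stapler at rest in its wide lane, upright (within 0.12 rad), its underside within 6 mm of the lane's floor and its origin within 45 mm (lengthwise) and 30 mm (crosswise) of the lane's middle (z of stapler in the frame of lane_floor between -0.005 and 0.006 m and y of stapler in the frame of lane_floor between -0.03 and 0.03 m and x of stapler in the frame of lane_floor between -0.045 and 0.045 m and angle between stapler's own z axis and vertical below 0.12 rad and value of joint lane_drawer below 0.005 m and linear speed of stapler below 0.02 m/s); the robot touches nothing.
It fails at once if the pocket drawer is moved by more than 20 mm (distance of pocket_drawer_front from where it was at the start of the episode above 0.02 m).
It also fails if it takes over 64 s, if anything falls off the work surface, if the arm or the gripper's body presses on something with over 40 N, if the wrist force passes 120 N, or if a joint passes its speed limit or range.

## Robot

A 7-joint arm with a two-finger parallel gripper is mounted at the origin on a cart in front of the work surface, level with it; the furniture and walls round the work are solid. World frame = base frame: x ahead of the robot, y to its left, z up, the work surface at z = 0. Lengths are in m, angles in degrees, forces in N, time in s.
With the tool pointing down it reaches from about 0.425 to 0.875 m from the base axis. Payload 4.7 kg.
Tool frame: the origin (TCP) lies at the centre of the arm's flange, where the gripper is bolted on; the fingertips stand 182 mm ahead of it and the grasp point (between the pads) lies 164 mm ahead of it (env.grip_depth is the distance from the TCP to the grasp point, in m); z points along the fingers, y is the line along which they close (so a half turn about z gives the same grasp; the last joint's range is limited). The gripper opens to 87 mm and grips with 3 to 60 N. Pads are 19 mm wide; open, the fingers measure 117 mm over their backs; the gripper's body (75 mm by 190 mm) begins 51 mm behind the grasp point.
Start: joints at [-69.15, 18.392, -4.016, 83.108, 1.295, 78.541, -3.26], TCP at [0.223, 0.611, 0.405] pointing down, gripper open.
Joint ranges: [-163.93, 163.93], [-17.29, 119.83], [-79.2, 71.16], [3.27, 140.29], [-89.18, 269.18], [5.43, 117.66], [-154.24, 154.24]. Speed limits (degrees/s): [147.25, 147.25, 180, 180, 180, 180, 180].

## Interface

Orientations are given as [roll, pitch, yaw] about the fixed x, y, z axes, in that order (R = Rz(yaw) Ry(pitch) Rx(roll)).
In Python, from cell import env gives the robot as it stands. The module is installed in compiled form; this text tells all that it offers.
- The arm moves only by the tool send_rows, never from a script. Its arguments are lists of equal length, an entry for each row: "xyz": the shift along the tool's x, y, z in m, a list of three; "rotation": the turn, a rotation vector about the tool's x, y, z in rad, a list of three; "jaw": the opening, from 0 (shut) to 1 (fully open). A call has 1 to 20 rows; each row shifts and turns the commanded pose from where the row before left it, along the tool's axes as they then stand; what a row does not reach is not made up. A row lasts 1/10 s, in which the tool goes at most 50 mm and 8.59 degrees, less where a joint would pass 70% of its speed; a pose out of reach is approached as far as the arm can. A call is refused whole if a number of a shift passes 0.05 or a number of a turn 0.15, either way. A call with a gripper value outside its range is refused whole. The fingers move at their own pace and stop on an object; "newtons" is the grip in N (left out, the last holds). Time passes only in rows, so rows that do not move let the fingers close. It gives the time, the measured TCP pose, the force, the opening and the grip force at its end, in the units of the state.
- env.get_obs(): the state, without advancing time (a new reading comes with each control period).
- env.read_camera(name): name is "side" or "top" or "wrist"; returns a dict with "image" (480x640x3 uint8, blue, green, red), "fx", "fy", "cx", "cy" (pixels), "R" (3x3) and "t" (3): a world point X has camera coordinates R X + t. Camera axes: x right, y down, z forward; pixel columns grow to the right and rows downward; lengths in m; the calibration is good to about 2 mm. The wrist camera is an equidistant fisheye: a pixel r from the principal point sees the ray r / f radians off the axis. A picture is of the moment at which its call begins. There is no depth.
- env.sign_off(): hands the job in; it is judged then, once.
The state is a dict: "time_s": time; "qpos": joint angles; "joint_velocities": joint speeds; "effort": joint torques, N m; "tool_pos": TCP position; "tool_rot": TCP orientation; "force": force on the tool from outside, world axes, zero at the start; "wrist_torque": the same for the moment, N m; "grip_width": finger opening in m; "grasp_force": force on a finger pad.
Only numpy, scipy, OpenCV 4.12 (cv2) and the standard library are available. Lean on these libraries where they do the work, as an engineer would, in place of code of your own. Each camera call takes 0.05 s, during which the arm holds its last target. There are 200 camera calls.

## Working session

There is one attempt and no reset: what is moved stays moved. The work goes in short steps, Python scripts to look and compute and a tool call to move; the robot and the scene stay as the last step left them, time stands still between calls to the robot, and variables do not carry over. Pictures are saved under pics/ and viewed, at most 10 in all, crops included, and the job is handed in when it is done.

Besides the shell and the picture viewer there is one more tool, called after "Emit:" as name(argument=value, ...) on one line, values as JSON. send_rows: Moves the arm, as the interface text tells. Its arguments: {"type":"object","properties":{"xyz":{"type":"array"},"rotation":{"type":"array"},"jaw":{"type":"array"},"newtons":{"type":"number"}},"required":["xyz","rotation","jaw"]}

```bash
mkdir -p pics; python3 - <<'E'
from cell import env
import cv2, numpy as np
o=env.get_obs(); print({k:np.round(v,3).tolist() for k,v in o.items()})
for n in("top","side"):
    c=env.read_camera(n); cv2.imwrite(f"pics/{n}0.png",c["image"]); np.savez(f"{n}0.npz",**c)
    R,t=np.array(c["R"]),np.array(c["t"]); print(n,c["fx"],c["cx"],c["cy"],(-R.T@t).round(3),R.round(3).tolist())
E
```

```text
{'time_s': 0.0, 'qpos': [-69.149, 18.439, -4.016, 83.174, 1.295, 78.541, -3.261], 'joint_velocities': [-0.13, -0.011, -0.081, -0.062, -0.099, 0.06, 0.003], 'effort': [0.0, -49.129, -0.403, -31.252, -0.064, 0.044, 0.0], 'tool_pos': [0.223, 0.61, 0.404], 'tool_rot': [-179.891, 0.006, 159.958], 'force': [-1.373, -0.053, -0.296], 'wrist_torque': [-0.057, -0.037, 0.016], 'grasp_force': 0.0, 'grip_width': 0.087}
top 569.9215950282243 321.81655921529034 244.08894569368243 [ 0.532 -0.015  1.274] [[0.024, -1.0, 0.004], [-0.998, -0.025, -0.059], [0.06, -0.002, -0.998]]
side 512.6036152893711 320.85705231718333 238.35360664233062 [ 0.665 -0.981  0.548] [[0.998, 0.055, -0.005], [0.019, -0.436, -0.9], [-0.052, 0.898, -0.436]]
```

View pics/top0.png

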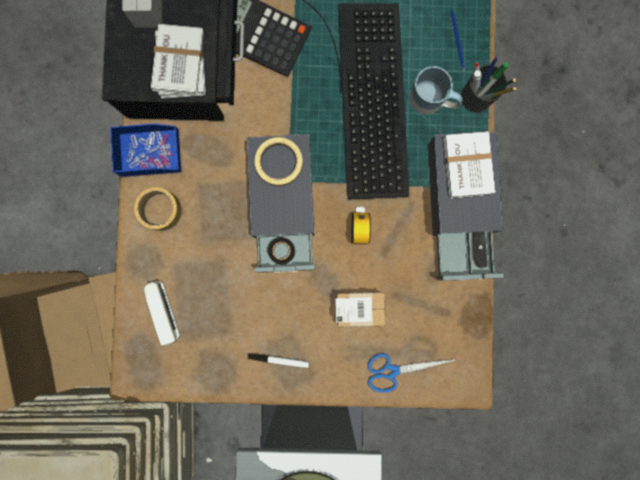

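View pics/side0.png

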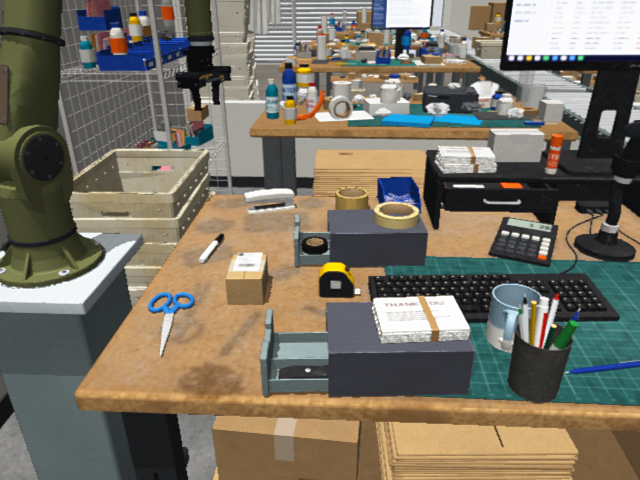

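The top view shows the stapler at about (160,313). The lane unit is on the right, with its roof around (465,185) and its drawer front at about (470,277). The pocket unit sits at (281,185). The side view confirms the stapler stands on its base and the box cutter is in the narrow lane on the -y side. Next I'll measure these.

```bash
cat > h.py <<'E'
import numpy as np, cv2
def ray(c,u,v,z):
    R,t=np.array(c["R"]),np.array(c["t"]); C=-R.T@t
    d=R.T@np.array([(u-c["cx"])/c["fx"],(v-c["cy"])/c["fy"],1.]); return C+d*(z-C[2])/d[2]
def proj(c,X):
    p=np.array(c["R"])@np.array(X)+np.array(c["t"]); return float(c["fx"]*p[0]/p[2]+c["cx"]),float(c["fy"]*p[1]/p[2]+c["cy"])
E
python3 - <<'E'
from h import *
c=dict(np.load("top0.npz")); im=c["image"]; hsv=cv2.cvtColor(im,cv2.COLOR_BGR2HSV)
def big(m,box):
    x0,y0,x1,y1=box; k=np.zeros_like(m); k[y0:y1,x0:x1]=m[y0:y1,x0:x1]
    return max(cv2.findContours(k,0,1)[0],key=cv2.contourArea)
m=((hsv[...,1]<50)&(hsv[...,2]>150)).astype('u1')*255
s=big(m,(135,265,195,360)); r=cv2.minAreaRect(s); print("stapler",r,cv2.boxPoints(r).tolist())
for p in cv2.boxPoints(r): print(ray(c,*p,.056).round(4))
ce=ray(c,*r[0],.05); print("centre",ce)
A=cv2.resize(im[125:285,425:510],None,fx=4.5,fy=3.5*4.5/3.5,interpolation=2)
B=cv2.resize(im[270:355,130:195],None,fx=6,fy=6,interpolation=2)
H=max(A.shape[0],B.shape[0]); out=np.zeros((min(H,720),A.shape[1]+B.shape[1],3),'u1')
A=A[-600:]; out=out[:600]; out[:A.shape[0],:A.shape[1]]=A; out[:B.shape[0],A.shape[1]:]=B
cv2.imwrite("pics/crop1.png",out); print(out.shape,A.shape)
print("hsv roof",hsv[215,465],"front",hsv[276,460],"floor",hsv[255,455])
E
```

```text
stapler ((157.80001831054688, 313.3999938964844), (63.87800216674805, 15.811386108398438), 71.56504821777344) [[140.20001220703125, 285.6000061035156], [155.20001220703125, 280.6000061035156], [175.4000244140625, 341.1999816894531], [160.4000244140625, 346.1999816894531]]
[0.507  0.3666 0.056 ]
[0.5184 0.3352 0.056 ]
[0.3915 0.2872 0.056 ]
[0.3802 0.3184 0.056 ]
centre [0.44865235 0.32847495 0.05      ]
(600, 772, 3) (600, 382, 3)
hsv roof [109  19 106] front [ 84  23 164] floor [ 78  28 165]
```

View pics/crop1.png

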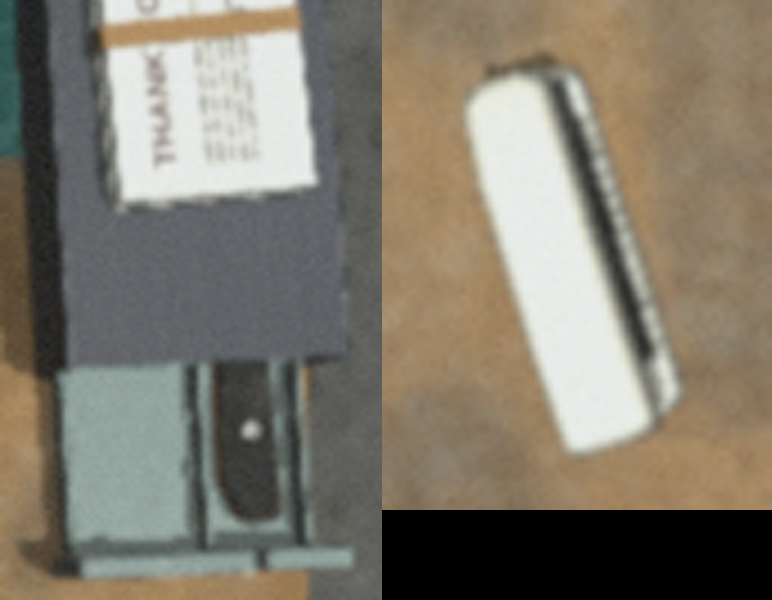

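The crop shows the lane unit's roof front corners at about full-image (439.7,233.4) and (502.3,230.6). The drawer front's outer top edge runs from (443.2,279.9) to (503.2,277.7). The wide lane is on the left (+y), and the stapler is upright.

```bash
python3 - <<'E'
from h import *
c=dict(np.load("top0.npz"))
f=lambda x,y,z: ray(c,425+x/4.5,125+(120+y)/4.5,z)
a,b=f(66,366,.084),f(348,356,.084); p,q=f(82,577,.074),f(352,567,.074)
print("roof",a.round(4),b.round(4),np.linalg.norm(a-b)); print("front",p.round(4),q.round(4),np.linalg.norm(p-q))
for u,v in((a,b),(p,q)): print("yaw",np.degrees(np.arctan2(-(u-v)[0],(u-v)[1])))
for n,x,y,z in(("lane FL",70,540,.01),("lane BL",70,372,.01),("divider L top back",197,368,.03),("div L top front",203,545,.03),("cards front L",122,208,.107),("inner front top",165,548,.062)): print(n,f(x,y,z).round(4))
s=dict(np.load("side0.npz"))
for P in((a+b)/2,(p+q)/2,[.449,.327,.056]): print("in side",proj(s,P))
E
```

```text
roof [ 0.6327 -0.2638  0.084 ] [ 0.6406 -0.3952  0.084 ] 0.1316205232630201
front [ 0.5349 -0.2746  0.074 ] [ 0.5426 -0.4008  0.074 ] 0.12646980216923281
yaw 3.4550221433118953
yaw 3.5171212515274584
lane FL [ 0.553  -0.2823  0.01  ]
lane BL [ 0.636  -0.2813  0.01  ]
divider L top back [ 0.6379 -0.3389  0.03  ]
div L top front [ 0.5519 -0.3426  0.03  ]
cards front L [ 0.704  -0.2838  0.107 ]
inner front top [ 0.5495 -0.3162  0.062 ]
in side (326.90904144307945, 324.6234124792202)
in side (263.2883391049144, 331.3335236335459)
in side (268.89955464965533, 190.18404969582167)
```

```bash
python3 - <<'E'
import cv2,numpy as np
im=cv2.imread("pics/side0.png")
A=cv2.resize(im[295:400,255:455],None,fx=4,fy=4,interpolation=2); cv2.imwrite("pics/crop2.png",A)
E
```

```text
(no output)
```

View pics/crop2.png

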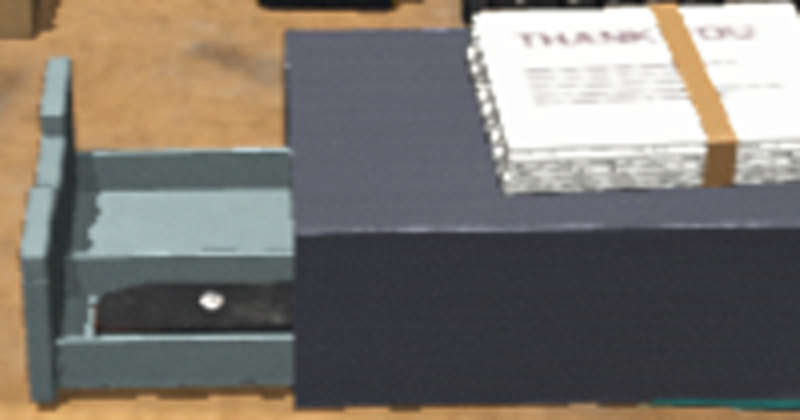

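The side crop shows the front with its notch in the middle and the cutter low in the near (-y) lane. My measurements are:

| Item | Measured value |
|---|---|
| Unit yaw | 3.5° |
| Drawer slide | about 0.09 |
| Front outer centre | (0.539, -0.338) |
| Stapler centre | (0.449, 0.327) |
| Stapler lengthwise direction | 20.6° |

Next I'll move towards the lane drawer.

Emit:
send_rows(xyz=[[-0.039,-0.019,0],[-0.039,-0.019,0],[-0.039,-0.019,0],[-0.039,-0.019,0],[-0.039,-0.019,0],[-0.039,-0.019,0],[-0.039,-0.019,0],[-0.039,-0.019,0],[-0.039,-0.019,0],[-0.039,-0.019,0],[-0.0156,-0.039,0],[-0.0156,-0.039,0],[-0.0156,-0.039,0],[-0.0156,-0.039,0],[-0.0156,-0.039,0],[-0.0156,-0.039,0],[-0.0156,-0.039,0],[-0.0156,-0.039,0],[-0.0156,-0.039,0],[-0.0156,-0.039,0]], rotation=[[0,0,0],[0,0,0],[0,0,0],[0,0,0],[0,0,0],[0,0,0],[0,0,0],[0,0,0],[0,0,0],[0,0,0],[0,0,0],[0,0,0],[0,0,0],[0,0,0],[0,0,0],[0,0,0],[0,0,0],[0,0,0],[0,0,0],[0,0,0]], jaw=[1,1,1,1,1,1,1,1,1,1,1,1,1,1,1,1,1,1,1,1], newtons=40)

```text
time_s: 2.1
tool_pos: [0.5365, -0.123, 0.4045]
tool_rot: [180.0, -0.0, 160.0]
force: [1.2, 0.3, 0.6]
grip_width: 0.0869
grasp_force: 0.0
```

Emit:
send_rows(xyz=[[-0.0154,-0.0382,0],[-0.0154,-0.0382,0],[-0.0154,-0.0382,0],[-0.0154,-0.0382,0],[-0.0154,-0.0382,0],[0,0,0],[0,0,0],[0,0,0],[0,0,0],[0,0,0],[0,0,0],[0,0,0],[0,0,0],[0,0,0.03],[0,0,0.03],[0,0,0.03],[0,0,0]], rotation=[[0,0,0],[0,0,0],[0,0,0],[0,0,0],[0,0,0],[0,0,0.145],[0,0,0.145],[0,0,0.145],[0,0,0.145],[0,0,0.145],[0,0,0.145],[0,0,0.145],[0,0,0.145],[0,0,0],[0,0,0],[0,0,0],[0,0,0]], jaw=[1,1,1,1,1,1,1,1,1,1,1,1,1,1,1,1,1])

```text
time_s: 3.8
tool_pos: [0.5426, -0.3256, 0.31]
tool_rot: [-179.6, -0.3, 93.5]
force: [-1.3, 0.4, 0.1]
grip_width: 0.0872
grasp_force: 0.0
```

```bash
python3 - <<'E'
from cell import env
import cv2, numpy as np
o=env.get_obs(); print(np.round(o["qpos"],1),np.round(o["tool_pos"],4),np.round(o["tool_rot"],2))
c=env.read_camera("top"); cv2.imwrite("pics/t2.png",c["image"][100:400,260:560].repeat(2,0).repeat(2,1))
E
```

```text
[ -6.8  24.9  45.6  93.6 -18.6  69.9  46.2] [ 0.5426 -0.3256  0.31  ] [-179.56   -0.25   93.51]
```

View pics/t2.png

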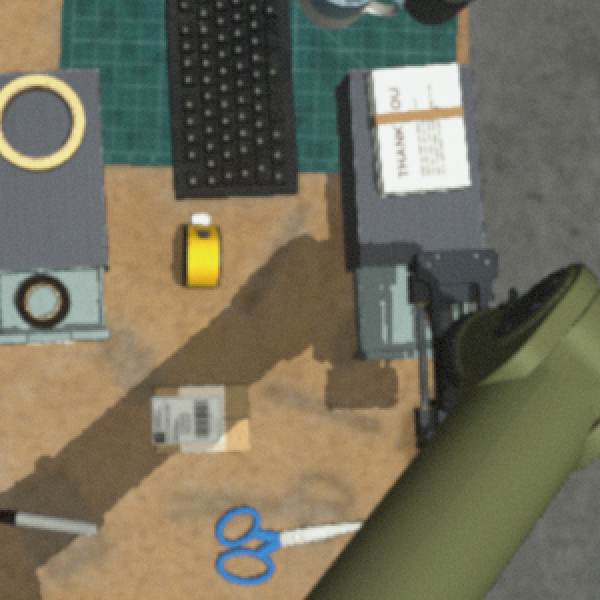

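The picture shows the gripper over the drawer front, with one finger on each side, at about (425,350) in the crop. Next I'll descend and close.

Emit:
send_rows(xyz=[[-0.004,0,0.02],[0,0,0.025],[0,0,0.025],[0,0,0.024],[0,0,0],[0,0,0],[0,0,0],[0,0,0],[0,0,0],[0,0,0],[0,0,0],[0,0,0]], rotation=[[0,0,0],[0,0,0],[0,0,0],[0,0,0],[0,0,0],[0,0,0],[0,0,0],[0,0,0],[0,0,0],[0,0,0],[0,0,0],[0,0,0]], jaw=[1,1,1,1,0.6,0.3,0.1,0,0,0,0,0], newtons=30)

```text
time_s: 5.05
tool_pos: [0.5441, -0.3311, 0.2208]
tool_rot: [180.0, -0.0, 93.5]
force: [-0.2, 0.8, 0.1]
grip_width: 0.0311
grasp_force: 0.0
```

Emit:
send_rows(xyz=[[0,0,0],[0,0,0],[0,0,0],[0,0,0],[0,0,0]], rotation=[[0,0,0],[0,0,0],[0,0,0],[0,0,0],[0,0,0]], jaw=[0,0,0,0,0])

```text
time_s: 5.55
tool_pos: [0.5439, -0.3312, 0.2207]
tool_rot: [-180.0, -0.0, 93.5]
force: [-1.2, 0.0, 0.5]
grip_width: 0.0099
grasp_force: 30.0
```

Emit:
send_rows(xyz=[[0,-0.005,0],[0,-0.01,0],[0,-0.01,0],[0,-0.01,0],[0,-0.01,0],[0,-0.01,0],[0,-0.01,0],[0,-0.01,0],[0,-0.005,0],[0,0,0],[0,0,0]], rotation=[[0,0,0],[0,0,0],[0,0,0],[0,0,0],[0,0,0],[0,0,0],[0,0,0],[0,0,0],[0,0,0],[0,0,0],[0,0,0]], jaw=[0,0,0,0,0,0,0,0,0,0,0])

```text
time_s: 6.65
tool_pos: [0.4627, -0.3369, 0.2207]
tool_rot: [-179.9, 0.0, 93.4]
force: [-1.8, -4.9, -3.5]
grip_width: 0.01
grasp_force: 30.0
```

Emit:
send_rows(xyz=[[0,0,0],[0,0,0],[0,0,0],[0,0,0],[0,0,0],[0,0,-0.01],[0,0,-0.03],[0,0,-0.035],[0,0,-0.035],[0,0,-0.035],[0,0,-0.035]], rotation=[[0,0,0],[0,0,0],[0,0,0],[0,0,0],[0,0,0],[0,0,0],[0,0,0],[0,0,0],[0,0,0],[0,0,0],[0,0,0]], jaw=[0.5,0.5,0.5,0.5,0.5,0.5,0.6,0.8,1,1,1])

```text
time_s: 7.75
tool_pos: [0.4638, -0.3362, 0.403]
tool_rot: [179.9, -0.0, 93.5]
force: [-0.1, -0.3, -0.1]
grip_width: 0.0759
grasp_force: 0.0
```

Emit:
send_rows(xyz=[[0.0368,0.0096,0],[0.0368,0.0096,0],[0.0368,0.0096,0],[0.0368,0.0096,0],[0.0368,0.0096,0],[0.0368,0.0096,0],[0.0368,0.0096,0],[0.0368,0.0096,0],[0.0368,0.0096,0],[0.0368,-0.0068,0],[0.0368,-0.0068,0],[0.0368,-0.0068,0],[0.0368,-0.0068,0],[0.0368,-0.0068,0],[0.0368,-0.0068,0],[0.0368,-0.0068,0],[0.0368,-0.0068,0],[0.0368,-0.0068,0]], rotation=[[0,0,0],[0,0,0],[0,0,0],[0,0,0],[0,0,0],[0,0,0],[0,0,0],[0,0,0],[0,0,0],[0,0,0],[0,0,0],[0,0,0],[0,0,0],[0,0,0],[0,0,0],[0,0,0],[0,0,0],[0,0,0]], jaw=[1,1,1,1,1,1,1,1,1,1,1,1,1,1,1,1,1,1])

```text
time_s: 9.55
tool_pos: [0.4485, 0.3277, 0.4017]
tool_rot: [179.9, -0.0, 93.5]
force: [0.7, 0.2, 0.7]
grip_width: 0.0868
grasp_force: 0.0
```

Emit:
send_rows(xyz=[[0,0,0],[0,0,0],[0,0,0],[0,0,0],[0,0,0],[0,0,0],[0,0,0],[0,0,0],[0,0,0],[0,0,0.03],[0,0,0.03],[0,0,0.03],[0,0,0]], rotation=[[0,0,0.1414],[0,0,0.1414],[0,0,0.1414],[0,0,0.1414],[0,0,0.1414],[0,0,0.1414],[0,0,0.1414],[0,0,0.1414],[0,0,0.1414],[0,0,0],[0,0,0],[0,0,0],[0,0,0]], jaw=[1,1,1,1,1,1,1,1,1,1,1,1,1])

```text
time_s: 10.85
tool_pos: [0.4476, 0.3255, 0.3075]
tool_rot: [179.8, 0.4, 20.6]
force: [-0.8, -1.1, -0.2]
grip_width: 0.0874
grasp_force: 0.0
```

```bash
python3 - <<'E'
from cell import env
import cv2, numpy as np
from h import *
o=env.get_obs(); print(o["time_s"],np.round(o["qpos"],1),np.round(o["tool_pos"],4),np.round(o["tool_rot"],2))
c=env.read_camera("top"); np.savez("top3.npz",**c); w=env.read_camera("wrist"); cv2.imwrite("pics/w3.png",w["image"])
print(w["fx"],w["cx"],w["cy"])
cv2.imwrite("pics/t3.png",cv2.resize(c["image"][150:360,100:520],None,fx=1.9,fy=1.9))
E
```

```text
10.85 [ -58.9   11.1   22.5  104.6   -4.6   65.6 -104.3] [0.4476 0.3255 0.3075] [179.82   0.39  20.56]
371.64829954431775 322.367522225711 241.43509470874972
```

View pics/t3.png

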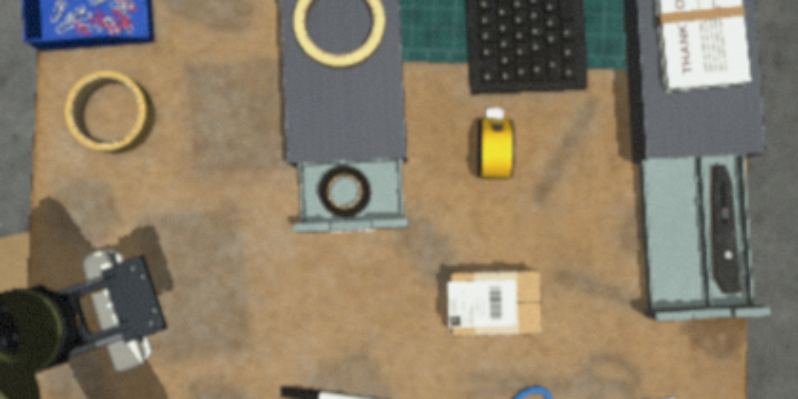

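The picture shows the gripper straddling the stapler and the lane drawer well open, with its front at about crop (710,312). Next I'll descend and grip.

Emit:
send_rows(xyz=[[0,0,0.02],[0,0,0.02],[0,0,0.02],[0,0,0.02],[0,0,0.017],[0,0,0],[0,0,0],[0,0,0],[0,0,0],[0,0,0],[0,0,0],[0,0,0],[0,0,0],[0,0,0],[0,0,0],[0,0,0],[0,0,0]], rotation=[[0,0,0],[0,0,0],[0,0,0],[0,0,0],[0,0,0],[0,0,0],[0,0,0],[0,0,0],[0,0,0],[0,0,0],[0,0,0],[0,0,0],[0,0,0],[0,0,0],[0,0,0],[0,0,0],[0,0,0]], jaw=[1,1,1,1,1,1,0.8,0.6,0.45,0.3,0.2,0.2,0.2,0.2,0.2,0.2,0.2], newtons=25)

```text
time_s: 12.65
tool_pos: [0.4489, 0.3269, 0.2138]
tool_rot: [-180.0, -0.0, 20.6]
force: [-0.2, 1.3, -0.5]
grip_width: 0.0327
grasp_force: 25.0
```

Emit:
send_rows(xyz=[[0,0,-0.01],[0,0,-0.03],[0,0,-0.035],[0,0,-0.035],[0,0,-0.035],[0,0,-0.03],[-0.0044,0.0372,0],[-0.0044,0.0372,0],[-0.0044,0.0372,0],[-0.0044,0.0372,0],[-0.0044,0.0372,0],[-0.0044,0.0372,0],[-0.0044,0.0372,0],[-0.0044,0.0372,0],[-0.0044,0.0372,0]], rotation=[[0,0,0],[0,0,0],[0,0,0],[0,0,0],[0,0,0],[0,0,0],[0,0,0],[0,0,0],[0,0,0],[0,0,0],[0,0,0],[0,0,0],[0,0,0],[0,0,0],[0,0,0]], jaw=[0.2,0.2,0.2,0.2,0.2,0.2,0.2,0.2,0.2,0.2,0.2,0.2,0.2,0.2,0.2])

```text
time_s: 14.15
tool_pos: [0.5293, -0.0028, 0.3891]
tool_rot: [-180.0, -0.0, 20.6]
force: [0.3, 0.5, -2.5]
grip_width: 0.0323
grasp_force: 25.0
```

```bash
python3 - <<'E'
from h import *
c=dict(np.load("top3.npz")); f=lambda x,y,z: ray(c,100+x/1.9,150+y/1.9,z).round(4)
print("lane FL floor",f(648,305,.01),"BL",f(642,160,.01)); print("div top",f(703,300,.03),f(703,160,.03)); print("front top outer",f(652,319,.074),f(770,315,.074)); print("roof",f(642,158,.084),f(764,152,.084))
E
```

```text
lane FL floor [ 0.4674 -0.2845  0.01  ] BL [ 0.6361 -0.2754  0.01  ]
div top [ 0.4756 -0.3431  0.03  ] [ 0.6362 -0.3416  0.03  ]
front top outer [ 0.4554 -0.2754  0.074 ] [ 0.463  -0.4055  0.074 ]
roof [ 0.6323 -0.2601  0.084 ] [ 0.6423 -0.3947  0.084 ]
```

Emit:
send_rows(xyz=[[-0.0104,0.0373,0],[-0.0104,0.0373,0],[-0.0104,0.0373,0],[-0.0104,0.0373,0],[-0.0104,0.0373,0],[-0.0104,0.0373,0],[-0.0104,0.0373,0],[-0.0104,0.0373,0],[0,0,0],[0,0,0],[0,0,0.03],[0,0,0.03],[0,0,0]], rotation=[[0,0,0],[0,0,0],[0,0,0],[0,0,0],[0,0,0],[0,0,0],[0,0,0],[0,0,0],[0,0,0.149],[0,0,0.149],[0,0,0],[0,0,0],[0,0,0]], jaw=[0.2,0.2,0.2,0.2,0.2,0.2,0.2,0.2,0.2,0.2,0.2,0.2,0.2])

```text
time_s: 15.45
tool_pos: [0.5552, -0.3079, 0.3247]
tool_rot: [-179.8, 0.4, 3.5]
force: [-1.0, 0.6, -2.2]
grip_width: 0.0327
grasp_force: 25.0
```

```bash
python3 - <<'E'
from cell import env
import cv2, numpy as np
o=env.get_obs(); print(o["time_s"],np.round(o["qpos"],1),np.round(o["tool_pos"],4),np.round(o["tool_rot"],2))
c=env.read_camera("side"); cv2.imwrite("pics/s4.png",cv2.resize(c["image"][150:430,180:500],None,fx=2,fy=2))
E
```

```text
15.45 [-12.3  26.   50.8  92.5 -20.8  72.  -44.1] [ 0.5552 -0.3079  0.3247] [-179.76    0.43    3.51]
```

View pics/s4.png

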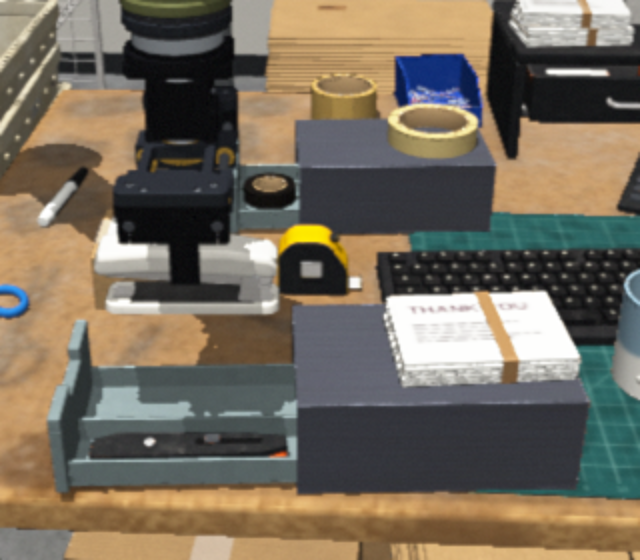

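The stapler is held level and centred in the jaws, at about crop (187,270), above the lane. I'll shift slightly and lower it.

Emit:
send_rows(xyz=[[-0.005,0.004,0],[0,0,0.025],[0,0,0.025],[0,0,0.02],[0,0,0.012],[0,0,0.01],[0,0,0.005],[0,0,0.002],[0,0,0],[0,0,0]], rotation=[[0,0,0],[0,0,0],[0,0,0],[0,0,0],[0,0,0],[0,0,0],[0,0,0],[0,0,0],[0,0,0],[0,0,0]], jaw=[0.2,0.2,0.2,0.2,0.2,0.2,0.2,0.2,0.2,0.2])

```text
time_s: 16.5
tool_pos: [0.5522, -0.3138, 0.2305]
tool_rot: [180.0, -0.1, 3.5]
force: [-0.0, -0.2, -1.6]
grip_width: 0.0323
grasp_force: 25.0
```

Emit:
send_rows(xyz=[[0,0,0.003],[0,0,0.002],[0,0,0.001],[0,0,0],[0,0,0]], rotation=[[0,0,0],[0,0,0],[0,0,0],[0,0,0],[0,0,0]], jaw=[0.2,0.2,0.2,0.2,0.2])

```text
time_s: 17.0
tool_pos: [0.5519, -0.3136, 0.2239]
tool_rot: [-180.0, -0.0, 3.5]
force: [-0.7, 0.1, -0.3]
grip_width: 0.0327
grasp_force: 25.0
```

Emit:
send_rows(xyz=[[0,0,0],[0,0,0],[0,0,0],[0,0,0],[0,0,0],[0,0,0],[0,0,-0.01],[0,0,-0.02],[0,0,-0.03],[0,0,-0.03],[0,0,-0.03],[0,0,-0.03],[0,0,-0.03],[0,0,0]], rotation=[[0,0,0],[0,0,0],[0,0,0],[0,0,0],[0,0,0],[0,0,0],[0,0,0],[0,0,0],[0,0,0],[0,0,0],[0,0,0],[0,0,0],[0,0,0],[0,0,0]], jaw=[0.5,0.6,0.6,0.6,0.6,0.6,0.6,0.6,0.6,0.6,0.6,0.6,0.6,0.6])

```text
time_s: 18.4
tool_pos: [0.5523, -0.3149, 0.4093]
tool_rot: [179.8, -0.4, 3.5]
force: [0.7, -0.5, -0.0]
grip_width: 0.052
grasp_force: 0.0
```

```bash
python3 - <<'E'
from cell import env
import cv2, numpy as np
o=env.get_obs(); print(o["time_s"],o["grip_width"],np.round(o["tool_pos"],4))
c=env.read_camera("side"); cv2.imwrite("pics/s5.png",cv2.resize(c["image"][220:410,180:430],None,fx=3,fy=3))
E
```

```text
18.4 0.051967131295302206 [ 0.5523 -0.3149  0.4093]
```

View pics/s5.png

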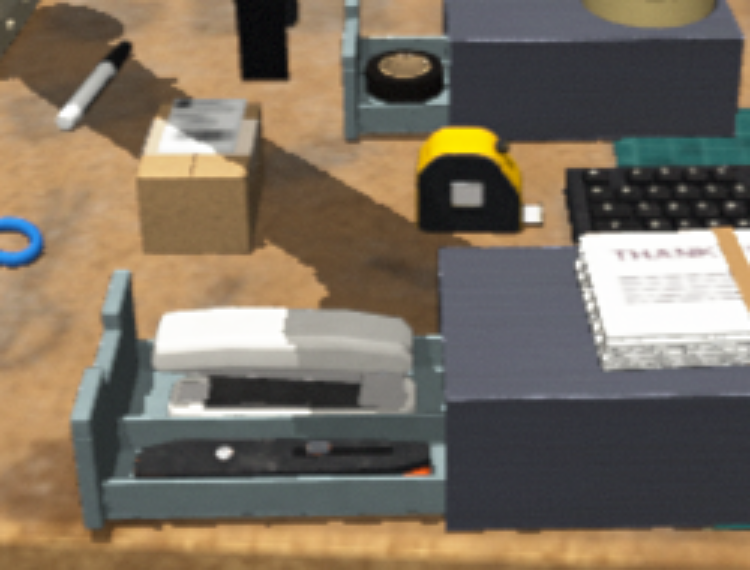

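The picture shows the stapler upright in the wide lane, let go, spanning crop x 155–415, between the front and the roof edge. Now I'll go in front of the drawer with the fingers closed.

Emit:
send_rows(xyz=[[-0.03,0.0044,0],[-0.03,0.0044,0],[-0.03,0.0044,0],[-0.03,0.0044,0],[-0.03,0.0044,0],[0,0,0],[0,0,0],[0,0,0.03],[0,0,0.03],[0,0,0.03],[0,0,0.03],[0,0,0.03],[0,0,0.03],[0,0,0.014],[0,0,0]], rotation=[[0,0,0],[0,0,0],[0,0,0],[0,0,0],[0,0,0],[0,0,0],[0,0,0],[0,0,0],[0,0,0],[0,0,0],[0,0,0],[0,0,0],[0,0,0],[0,0,0],[0,0,0]], jaw=[0,0,0,0,0,0,0,0,0,0,0,0,0,0,0], newtons=10)

```text
time_s: 19.95
tool_pos: [0.4034, -0.3437, 0.2075]
tool_rot: [-179.9, 0.3, 3.6]
force: [0.5, 0.3, -0.2]
grip_width: 0.0006
grasp_force: 0.0
```

Emit:
send_rows(xyz=[[0.008,0,-0.005],[0.008,0,0],[0.005,0,0],[0.005,0,0],[0.005,0,0],[0.005,0,0],[0.006,0,0],[0.007,0,0],[0.008,0,0],[0.008,0,0],[0.008,0,0],[0.008,0,0],[0.008,0,0],[0.008,0,0],[0.008,0,0],[0.008,0,0],[0.008,0,0],[0.008,0,0],[0.008,0,0],[0.008,0,0]], rotation=[[0,0,0],[0,0,0],[0,0,0],[0,0,0],[0,0,0],[0,0,0],[0,0,0],[0,0,0],[0,0,0],[0,0,0],[0,0,0],[0,0,0],[0,0,0],[0,0,0],[0,0,0],[0,0,0],[0,0,0],[0,0,0],[0,0,0],[0,0,0]], jaw=[0,0,0,0,0,0,0,0,0,0,0,0,0,0,0,0,0,0,0,0])

```text
time_s: 21.95
tool_pos: [0.5489, -0.3357, 0.2146]
tool_rot: [-180.0, 0.0, 3.5]
force: [-2.7, 0.9, -0.6]
grip_width: 0.0005
grasp_force: 1.3
```

Emit:
send_rows(xyz=[[0.008,0,0],[0.008,0,0],[0.008,0,0],[0.007,0,0],[0.006,0,0],[0.005,0,0],[0.004,0,0],[0.003,0,0],[0,0,0]], rotation=[[0,0,0],[0,0,0],[0,0,0],[0,0,0],[0,0,0],[0,0,0],[0,0,0],[0,0,0],[0,0,0]], jaw=[0,0,0,0,0,0,0,0,0])

```text
time_s: 22.85
tool_pos: [0.5979, -0.333, 0.215]
tool_rot: [179.9, -0.1, 3.5]
force: [0.3, -0.5, 0.1]
grip_width: 0.0003
grasp_force: 0.0
```

Emit:
send_rows(xyz=[[0.003,0,0],[0.003,0,0],[0.003,0,0],[0.003,0,0],[0.002,0,0],[0,0,0]], rotation=[[0,0,0],[0,0,0],[0,0,0],[0,0,0],[0,0,0],[0,0,0]], jaw=[0,0,0,0,0,0])

```text
time_s: 23.45
tool_pos: [0.6117, -0.3321, 0.2149]
tool_rot: [180.0, -0.1, 3.5]
force: [-0.6, -0.7, 0.5]
grip_width: 0.0005
grasp_force: 0.1
```

Emit:
send_rows(xyz=[[0.002,0,0],[0.002,0,0],[0.001,0,0],[0.001,0,0],[0,0,0]], rotation=[[0,0,0],[0,0,0],[0,0,0],[0,0,0],[0,0,0]], jaw=[0,0,0,0,0])

```text
time_s: 23.95
tool_pos: [0.6161, -0.332, 0.2147]
tool_rot: [-179.9, 0.2, 3.5]
force: [-6.3, 0.3, 3.4]
grip_width: 0.0002
grasp_force: 2.9
```

Emit:
send_rows(xyz=[[0.001,0,0],[0.001,0,0],[0,0,0]], rotation=[[0,0,0],[0,0,0],[0,0,0]], jaw=[0,0,0])

```text
time_s: 24.25
tool_pos: [0.6167, -0.3322, 0.2147]
tool_rot: [-179.9, 0.3, 3.4]
force: [-10.2, 1.8, 7.5]
grip_width: 0.0002
grasp_force: 5.1
```

The force rises while the tool stands still, so the drawer is home. I'll back off, raise the tool and look.

Emit:
send_rows(xyz=[[-0.005,0,0],[-0.02,0,0],[-0.03,0,0],[-0.03,0,0],[-0.03,0,0],[0,0,-0.03],[0,0,-0.04],[0,0,-0.04],[0,0,-0.04],[-0.02,0,-0.03],[-0.02,0,0],[0,0,0]], rotation=[[0,0,0],[0,0,0],[0,0,0],[0,0,0],[0,0,0],[0,0,0],[0,0,0],[0,0,0],[0,0,0],[0,0,0],[0,0,0],[0,0,0]], jaw=[0,0,0,0,0,0,0,0,0,0,0,0])

```text
time_s: 25.45
tool_pos: [0.4626, -0.3423, 0.3962]
tool_rot: [180.0, -0.2, 3.4]
force: [-0.4, 0.3, 0.3]
grip_width: 0.0006
grasp_force: 0.0
```

```bash
python3 - <<'E'
from cell import env
import cv2, numpy as np
o=env.get_obs(); print(o["time_s"],np.round(o["tool_pos"],4))
c=env.read_camera("side"); d=env.read_camera("top")
A=cv2.resize(c["image"][280:410,230:490],None,fx=3,fy=3); B=cv2.resize(d["image"][180:280,410:520],None,fx=2,fy=2)
out=np.zeros((390+200,780,3),'u1'); out[:390]=A; out[390:,:220]=B; cv2.imwrite("pics/s6.png",out)
E
```

```text
25.45 [ 0.4626 -0.3423  0.3962]
```

View pics/s6.png

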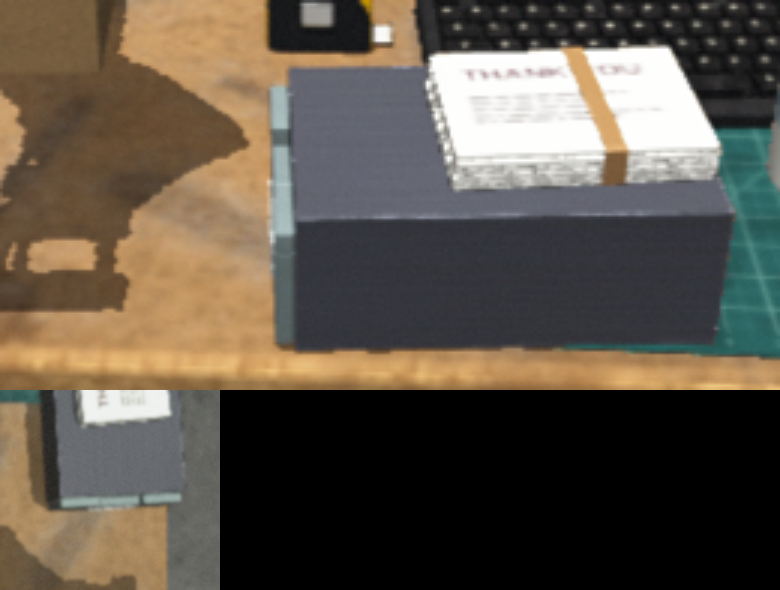

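The drawer front sits flush against the unit at side crop (282,215), and the gripper is clear of everything. Time to hand in.

```bash
python3 -c "
from cell import env
print(env.sign_off())"
```

```text
the job is handed in; nothing more can be done
None
```

The stapler was set upright on its base in the wide lane, the lane drawer was pushed home until it met its stop and looked flush, the pocket drawer was not touched, and the job was handed in at about 25 s with no verdict shown.

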